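Set out the bench for the next titration

TASK

Set out the bench for the next titration: move the lidded weighing bottle from the stirrer to the centre of the white tile, and stand the conical flask in the centre of the stirrer's round plate in its place. Stand the capped reagent bottle on the bench close beside the stirrer, at the middle of the side that faces the tile, and the dropper bottle on the bench just behind the tile, at the middle of its far edge as seen from the robot, each a finger's width (about 20 mm) clear. Set everything down upright without dropping or tipping it, and leave the beaker and the petri dish where they are.

Things in the scene. Friction and masses are not known exactly. Their poses are not given: they have to be found in the camera images.
- weighing_bottle: Squat round clear-glass weighing bottle with a knobbed lid that is one piece with it (do not lift by the knob): body 50 mm diameter up to 30 mm, lid rim 53 mm diameter from 30 to 37 mm, knob 14 to 16 mm diameter up to 50 mm; 40 to 85 g. It starts on the stirrer's plate. Origin: centre of its underside, z up.
- flask: Conical (Erlenmeyer) glass flask, open at the top, 104 mm tall: base 64 mm diameter, tapering from 8 mm up to a straight neck 29 mm diameter that runs from 64 to 104 mm height; about 60 to 130 g. Grip it by the neck. Origin: centre of its underside, z up.
- reagent_bottle: White plastic reagent bottle with a grey screw cap, 95 mm tall: straight body 56 mm diameter up to 66 mm, shoulder to 76 mm, cap 40 mm diameter from 76 to 95 mm; 120 to 260 g. Origin: centre of its underside, z up.
- dropper_bottle: Slim amber glass dropper bottle, 88 mm tall: straight body 28 mm diameter up to 55 mm, shoulder to 62 mm, black cap 20 mm diameter to 73 mm, rubber bulb 11 mm diameter to 88 mm; about 30 to 65 g. Origin: centre of its underside, z up.
- stirrer: Magnetic stirrer, fixed: square grey housing 120 x 120 mm, 48 mm high; on its middle a round white plate 108 mm diameter, top 56 mm above the bench; a grey control panel 34 mm high sticks out 34 mm at the front (-x). Stands left or right of the robot, the tile on the other side. Origin: on the bench below the plate's centre; x away from the robot, y to the left, z up; sides 60 mm from the origin.
- tile: Plain square white ceramic tile, 110 x 110 mm, 8 mm thick, fixed flat on the bench. Origin: centre of its underside; x points away from the robot, towards its far edge (55 mm from the origin), z up.
- beaker: Open empty glass beaker, a bystander: about 50 mm diameter at the rim, 68 mm tall; stands among the things to be moved. To be left alone. Origin: centre of its underside, z up.
- petri_dish: Flat round glass petri dish, a bystander in the middle of the bench: 86 mm diameter, 16 mm high. To be left alone. Origin: centre of its underside, z up.
Not all that is in view belongs to the job. Leave any purple look-alike of the dropper_bottle alone.

How it is judged:
At the end, for the whole second after the job is handed in: Weighing bottle on the tile and flask on the plate, within 15 mm of centre. Reagent bottle on the bench, gap 1-45 mm to the stirrer's tile-facing side, within 25 mm of its middle. Dropper bottle 1-43 mm behind the tile's far edge, within 20 mm of its middle. All upright (0.1 rad), at rest (horizontal distance between weighing_bottle and tile below 0.015 m and z of weighing_bottle in the frame of tile between 0.004 and 0.012 m and horizontal distance between flask and stirrer below 0.015 m and z of flask in the frame of stirrer between 0.052 and 0.06 m and x of reagent_bottle in the frame of stirrer between -0.025 and 0.025 m and height (world z) of each of reagent_bottle, dropper_bottle below 0.005 m and ((world y of stirrer above 0 m and y of reagent_bottle in the frame of stirrer between -0.133 and -0.089 m) or (world y of stirrer below 0 m and y of reagent_bottle in the frame of stirrer between 0.089 and 0.133 m)) and x of dropper_bottle in the frame of tile between 0.0695 and 0.112 m and y of dropper_bottle in the frame of tile between -0.02 and 0.02 m and angle between each of weighing_bottle, flask, reagent_bottle, dropper_bottle's own z axis and vertical below 0.1 rad and linear speed of each of weighing_bottle, flask, reagent_bottle, dropper_bottle below 0.02 m/s and angular speed of each of weighing_bottle, flask, reagent_bottle, dropper_bottle below 0.2 rad/s); the robot touches nothing.
It fails at once if a thing to be moved is tipped over (more than 40 degrees) (angle between any of weighing_bottle, flask, reagent_bottle, dropper_bottle's own z axis and vertical above 0.7 rad).
It fails at once if a thing to be moved is dropped (falls free of the fingers, faster than 0.6 m/s) ((contact force between the fingers and weighing_bottle below 0.02 N and linear speed of weighing_bottle above 0.6 m/s) or (contact force between the fingers and flask below 0.02 N and linear speed of flask above 0.6 m/s) or (contact force between the fingers and reagent_bottle below 0.02 N and linear speed of reagent_bottle above 0.6 m/s) or (contact force between the fingers and dropper_bottle below 0.02 N and linear speed of dropper_bottle above 0.6 m/s)).
It fails at once if the beaker or the petri dish is moved more than 20 mm (distance of any of beaker, petri_dish from where it was at the start of the episode above 0.02 m).
It also fails if it takes over 96 s, if anything falls off the work surface, if the arm or the gripper's body presses on something with over 40 N, if the wrist force passes 120 N, or if a joint passes its speed limit or range.

ROBOT

A 7-joint arm with a two-finger parallel gripper is mounted at the origin on the work surface. World frame = base frame: x ahead of the robot, y to its left, z up, the work surface at z = 0. Lengths are in m, angles in rad, forces in N, time in s.
With the tool pointing down it reaches from about 0.4 to 0.875 m from the base axis. Payload 19.3 kg.
Tool frame: the origin (TCP) lies midway between the tips of the shut fingers; the grasp point (between the pads) lies 19 mm behind it (env.tcp_to_grasp is the distance from the TCP to the grasp point, in m); z points along the fingers, y is the direction in which the jaws open and shut (so a half turn about z gives the same grasp; the last joint's range is limited). The gripper opens to 85 mm and grips with 20 to 120 N. Pads are 22 mm wide; open, the fingers measure 114 mm over their backs; the gripper's body (76 mm by 85 mm) begins 54 mm behind the grasp point. The pads swing forward as they close: fully open they stand 13 mm farther back than shut.
Start: joints at [1.227, 0.521, -0.036, 1.599, 0.021, 1.021, -0.113], TCP at [0.169, -0.602, 0.231] pointing down, gripper open.
Joint ranges: [-2.91, 2.91], [-0.3, 2.13], [-1.5, 1.42], [0.17, 2.43], [-1.26, 4.41], [0.16, 1.93], [-2.52, 2.52]. Speed limits (rad/s): [1.89, 1.89, 2.39, 2.39, 3.01, 3.01, 3.01].

INTERFACE

Orientations are given as a unit quaternion [w, x, y, z].
In Python, from rig import env, viewer gives the robot as it stands.
- The arm moves only by the tool step_arm, never from a script. Its argument "motion" is a list of rows, each a list of 5 numbers: the opening, from -1 (shut) to 1 (fully open), then the shift along the tool's x, y, z in m, then the turn about the tool's z in degrees. In form: [[claw, tx, ty, tz, yaw], ...]. A call has 1 to 10 rows; each row shifts and turns the commanded pose from where the row before left it, along the tool's axes as they then stand; what a row does not reach is not made up. A row lasts 1/10 s, in which the tool goes at most 50 mm and 8.59 degrees, less where a joint would pass 70% of its speed; a pose out of reach is approached as far as the arm can. A call with a gripper value outside its range is refused whole. The fingers move at their own pace and stop on an object; "squeeze" is the grip in N (left out, the last holds). Time passes only in rows, so rows that do not move let the fingers close. It gives the time, the measured TCP pose, the force and the opening at its end, in the units of the state.
- env.read_state(): the state, without advancing time (a new reading comes with each control period).
- viewer.camera(name): name is "side" or "top" or "wrist"; returns a dict with "pixels" (420x560x3 uint8, red, green, blue), "depth" (420x560 float32, m along the optical axis (not along the pixel's ray), 0 where there is no reading), "mtx" (3x3 intrinsics, pixels), "D" ([k1, k2, p1, p2, k3] as OpenCV has them; the pictures are not rectified), "rvec" (rotation vector, rad) and "tvec" (3), from world to camera coordinates, as OpenCV has them. Camera axes: x right, y down, z forward; pixel columns grow to the right and rows downward; lengths in m; the calibration is good to about 2 mm. A picture is of the moment at which its call begins.
- env.job_done(): hands the job in, once; it reports no verdict.
The state is a dict: "time_s": time; "joint_positions": joint angles; "qd": joint speeds; "joint_efforts": joint torques, N m; "ee_pos": TCP position; "orientation": TCP orientation; "force": force on the tool from outside, world axes, zero at the start; "torque": the same for the moment, N m; "gripper_width": finger opening in m.
Only numpy, scipy, OpenCV 4.12 (cv2) and the standard library are available. Lean on these libraries where they do the work, as an engineer would, in place of code of your own. Each camera call takes 0.05 s, during which the arm holds its last target. There are 200 camera calls.

## Working session

There is one attempt and no reset: what is moved stays moved. The work goes in short steps, Python scripts to look and compute and a tool call to move; the robot and the scene stay as the last step left them, time stands still between calls to the robot, and variables do not carry over. Pictures are saved under pics/ and viewed, about 12 in all and at most 16, crops included, and the job is handed in when it is done.

Besides the shell and the picture viewer there is one more tool, called after "Call:" by a JSON object that holds its "name" and its "arguments". step_arm: Moves the arm, as the interface text tells. Its arguments: {"type":"object","properties":{"motion":{"type":"array"},"squeeze":{"type":"number"}},"required":["motion"]}

```bash
mkdir -p pics; ls; cat > h.py <<'E'
import numpy as np, cv2
from rig import env, viewer
def cap(n,f=None):
    c=viewer.camera(n)
    if f: cv2.imwrite('pics/'+f,cv2.cvtColor(c['pixels'],cv2.COLOR_RGB2BGR))
    return c
def RT(c): return cv2.Rodrigues(np.array(c['rvec'],float))[0], np.array(c['tvec'],float).ravel()
def onplane(c,uv,z):
    R,t=RT(c); p=cv2.undistortPoints(np.array(uv,float).reshape(-1,1,2),np.array(c['mtx']),np.array(c['D'])).reshape(-1,2)
    d=np.c_[p,np.ones(len(p))]@R; o=-R.T@t
    return o+d*((z-o[2])/d[:,2])[:,None]
def cloud(c):
    h,w=c['depth'].shape; R,t=RT(c)
    g=np.stack(np.meshgrid(np.arange(w),np.arange(h)),-1).reshape(-1,1,2).astype(float)
    p=cv2.undistortPoints(g,np.array(c['mtx']),np.array(c['D'])).reshape(-1,2)
    d=c['depth'].reshape(-1,1); P=(np.c_[p,np.ones(len(p))]*d-t)@R
    P[d[:,0]<=0]=np.nan
    return P.reshape(h,w,3)
def proj(c,P): return cv2.projectPoints(np.array(P,float).reshape(-1,3),np.array(c['rvec'],float),np.array(c['tvec'],float),np.array(c['mtx']),np.array(c['D']))[0].reshape(-1,2)
E
python3 - <<'E'
from h import *
import pickle
s=env.read_state(); print(s, env.tcp_to_grasp)
for n in('top','side'):
    c=cap(n,n+'0.png'); print(n,-RT(c)[0].T@RT(c)[1], RT(c)[0].round(2).tolist(), (c['depth']>0).mean()); pickle.dump(c,open(n+'.pkl','wb'))
E
```

```text
pics
{'time_s': 0.0, 'joint_positions': array([ 1.22681097,  0.52200374, -0.03632241,  1.59995053,  0.02121961,
        1.0211428 , -0.11275437]), 'qd': array([ 0.00060142,  0.00075142,  0.00021957,  0.00081377,  0.00036681,
       -0.00059509,  0.00082934]), 'joint_efforts': array([-5.98905142e-03, -9.27155042e+01,  1.97800756e+00, -3.69957662e+01,
        1.77996507e-02,  8.13271705e-03, -5.13724444e-05]), 'ee_pos': array([ 0.16885633, -0.60142374,  0.23075279]), 'orientation': array([-5.45251197e-04,  9.90641899e-01,  1.36485586e-01, -1.25244994e-04]), 'force': array([0.26128719, 0.04777277, 0.79072564]), 'torque': array([-0.00391125,  0.0476523 ,  0.00763651]), 'gripper_width': 0.0854139137557709} 0.0187
top [ 0.41707484 -0.01571553  1.28156405] [[-0.02, -1.0, -0.02], [-0.99, 0.02, -0.14], [0.14, 0.01, -0.99]] 0.9959438775510204
side [0.27716416 0.65218168 0.49755319] [[-0.93, -0.37, -0.02], [-0.17, 0.48, -0.86], [0.33, -0.8, -0.51]] 0.9961352040816327
```

View pics/top0.png

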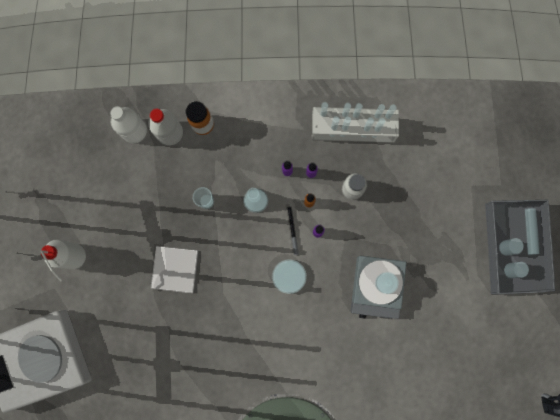

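View pics/side0.png

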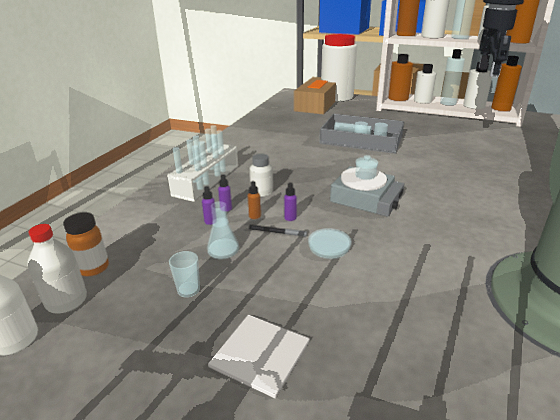

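Top view: the tile is at (176,270), stirrer (380,285) with the weighing bottle (388,283), flask (256,200), beaker (203,198), reagent bottle (354,186) and petri dish (289,277). Dropper candidates are purple (288,168), (312,170) and (318,231), plus amber (310,200). The amber one fits the description. I'll confirm it in a crop and measure.

```bash
python3 - <<'E'
from h import *
import pickle
c=pickle.load(open('top.pkl','rb')); s=pickle.load(open('side.pkl','rb'))
im=cv2.cvtColor(c['pixels'],cv2.COLOR_RGB2BGR)
cv2.imwrite('pics/crop1.png',cv2.resize(im[140:330,150:420],None,fx=2.9,fy=2.9,interpolation=cv2.INTER_CUBIC))
X=cloud(c); 
hs=cv2.cvtColor(c['pixels'],cv2.COLOR_RGB2HSV)
def blob(name,x0,y0,x1,y1,zlo,zhi,colour=None):
    P=X[y0:y1,x0:x1]; m=(P[...,2]>zlo)&(P[...,2]<zhi)
    n,l,st,ce=cv2.connectedComponentsWithStats(m.astype(np.uint8))
    if n<2: print(name,'none',np.nanmax(P[...,2]));return
    k=1+np.argmax(st[1:,4]); m=l==k; Q=P[m]; ys,xs=np.nonzero(m)
    (u,v),(w,h),a=cv2.minAreaRect(Q[:,:2].astype(np.float32)*1000)
    print(name,'n',m.sum(),'med',np.median(Q,0).round(4),'rect',round(u,1),round(v,1),round(w,1),round(h,1),round(a,1),'zmax',Q[:,2].max().round(3),'pix',(xs.mean()+x0).round(1),(ys.mean()+y0).round(1))
blob('tile',145,240,210,300,.004,.02)
blob('housing',340,245,420,330,.042,.0515)
blob('plate',340,245,420,330,.052,.06)
blob('wb',350,255,415,310,.080,.12)
blob('reagent cap',330,160,380,210,.085,.12)
blob('reagent all',330,160,380,210,.03,.12)
blob('dropper',300,185,320,212,.06,.12)
blob('dropper all',300,185,320,212,.02,.12)
blob('flask top',235,180,280,220,.09,.12)
blob('flask all',235,180,280,220,.01,.12)
blob('beaker',185,180,225,215,.03,.12)
blob('petri',265,250,315,300,.008,.05)
blob('p1',280,155,300,180,.03,.12);blob('p2',303,158,322,183,.03,.12);blob('p3',309,221,328,242,.03,.12)
blob('pen',280,200,305,258,.004,.03)
E
```

```text
tile n 1755 med [0.463  0.2794 0.0088] rect 466.9 282.6 124.1 123.1 86.0 zmax 0.016 pix 173.9 269.0
housing n 710 med [ 0.4119 -0.2284  0.0484] rect 419.7 -241.0 121.2 120.6 81.0 zmax 0.051 pix 378.3 282.8
plate n 937 med [ 0.4212 -0.2295  0.057 ] rect 420.6 -241.8 112.7 106.1 83.9 zmax 0.06 pix 378.1 281.9
wb n 368 med [ 0.4177 -0.249   0.0944] rect 417.7 -249.5 50.5 50.1 57.7 zmax 0.111 pix 387.2 282.7
reagent cap n 221 med [ 0.663  -0.1842  0.0963] rect 663.6 -184.6 38.8 38.6 0.7 zmax 0.105 pix 356.3 181.6
reagent all n 458 med [ 0.6574 -0.181   0.0806] rect 662.7 -183.9 56.5 53.4 53.0 zmax 0.105 pix 354.3 185.1
dropper n 66 med [ 0.6293 -0.0715  0.0739] rect 631.4 -72.9 19.5 23.4 22.8 zmax 0.096 pix 310.2 197.5
dropper all n 118 med [ 0.6271 -0.0712  0.0616] rect 630.6 -71.8 27.7 24.9 63.2 zmax 0.096 pix 309.8 199.2
flask top n 65 med [0.6396 0.0645 0.1039] rect 639.4 65.3 28.2 26.5 0.1 zmax 0.109 pix 253.5 193.0
flask all n 465 med [0.6309 0.0636 0.0444] rect 636.4 65.4 55.8 61.8 22.0 zmax 0.109 pix 255.5 199.3
beaker n 197 med [0.6447 0.2012 0.0604] rect 640.0 196.3 48.3 48.4 18.6 zmax 0.075 pix 201.8 196.3
petri n 913 med [ 0.4403 -0.0166  0.0173] rect 440.8 -17.5 83.6 85.8 89.2 zmax 0.025 pix 289.2 276.2
p1 n 116 med [ 0.7106 -0.0168  0.064 ] rect 714.2 -16.6 25.6 23.5 89.4 zmax 0.092 pix 287.2 166.8
p2 n 117 med [ 0.7053 -0.0786  0.0636] rect 708.6 -79.9 23.9 26.1 6.9 zmax 0.093 pix 312.0 168.5
p3 n 107 med [ 0.5498 -0.0909  0.0704] rect 551.5 -92.1 26.3 25.7 88.5 zmax 0.092 pix 318.7 230.0
pen n 246 med [ 0.5559 -0.0284  0.011 ] rect 558.6 -28.6 130.5 21.8 4.6 zmax 0.02 pix 292.9 230.8
```

View pics/crop1.png

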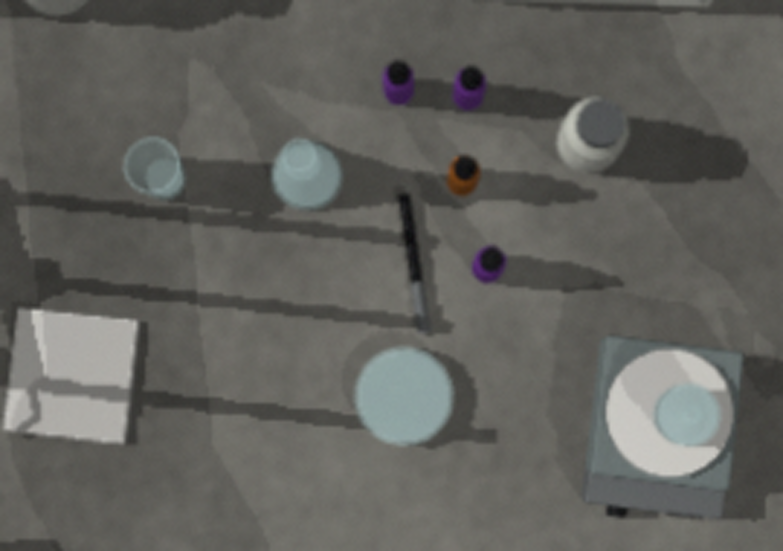

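The crop confirms the amber bottle at (463,175) is the right one; the other three are purple. Next I'll work out the tile and stirrer frames from their corners.

```bash
python3 - <<'E'
from h import *
import pickle
c=pickle.load(open('top.pkl','rb'))
g=cv2.cvtColor(c['pixels'],cv2.COLOR_RGB2GRAY)
def rep(n,pts,z):
    p=(np.array(pts,float)+.5)/2.9-.5+[150,140]
    P=onplane(c,p,z)[:,:2]; print(n,P.round(4).tolist(),'mean',P.mean(0).round(4),'sides',np.linalg.norm(P-np.roll(P,-1,0),axis=1).round(4))
    for i in range(len(P)): d=P[(i+1)%len(P)]-P[i]; print('  edge ang',np.degrees(np.arctan2(d[1],d[0])).round(1))
rep('tile',[(18,309),(138,321),(127,443),(4,430)],.008)
rep('housing',[(606,338),(742,352),(726,484),(591,472)],.048)
# plate circle by depth and tile by depth mask rect (erode)
X=cloud(c)
m=((X[...,2]>.0535)&(X[...,2]<.0605)); m[:, :340]=0; m[:245]=0;m[330:]=0;m[:,420:]=0
Q=X[m][:,:2]; print('plate',[np.round(v,4) for v in cv2.minEnclosingCircle((Q*1000).astype(np.float32))])
sub=c['pixels'][236:304,140:212].astype(int); m=(X[236:304,140:212,2]>.0045)&(X[236:304,140:212,2]<.02)
cs,_=cv2.findContours(m.astype(np.uint8),cv2.RETR_EXTERNAL,cv2.CHAIN_APPROX_NONE); k=max(cs,key=cv2.contourArea)
b=cv2.boxPoints(cv2.minAreaRect(k))+[140,236]; P=onplane(c,b,.008); print('tile box',P[:,:2].round(4).tolist(),P.mean(0).round(4))
hs=cv2.cvtColor(c['pixels'],cv2.COLOR_RGB2LAB)[236:304,140:212]
# wb lid circle
m=(X[...,2]>.088)&(X[...,2]<.097); m[:,:350]=0;m[:,415:]=0;m[:255]=0;m[310:]=0
print('wb',cv2.minEnclosingCircle((X[m][:,:2]*1000).astype(np.float32)), np.median(X[m][:,2]))
E
```

```text
tile [[0.5225, 0.328], [0.5102, 0.2187], [0.4025, 0.2287], [0.4146, 0.3399]] mean [0.4624 0.2788] sides [0.11   0.1082 0.1119 0.1086]
  edge ang -96.4
  edge ang 174.7
  edge ang 83.8
  edge ang -6.3
housing [[0.4852, -0.1898], [0.4702, -0.3071], [0.3582, -0.2887], [0.3718, -0.1733]] mean [ 0.4214 -0.2397] sides [0.1182 0.1135 0.1162 0.1145]
  edge ang -97.3
  edge ang 170.7
  edge ang 83.3
  edge ang -8.3
plate [array([ 422.6382, -240.9273]), np.float64(70.0216)]
tile box [[0.416, 0.3456], [0.5341, 0.3293], [0.5161, 0.2131], [0.3992, 0.2302]] [0.4663 0.2795 0.008 ]
wb ((418.60369873046875, -250.3580322265625), 25.89896583557129) 0.09363660645577687
```

Call:
{"name": "step_arm", "arguments": {"motion": [[1,0,0,0,0],[1,0.036,-0.034,0,0],[1,0.036,-0.034,0,0],[1,0.036,-0.034,0,0],[1,0.036,-0.034,0,0]], "squeeze": 35}}

```text
time_s: 0.6
ee_pos: [0.2714, -0.4301, 0.2312]
orientation: [-0.0, 0.991, 0.136, 0.0]
force: [1.4, 0.9, -0.2]
gripper_width: 0.0851
```

Call:
{"name": "step_arm", "arguments": {"motion": [[1,0.0317,-0.0224,0.01,0],[1,0.0317,-0.0224,0.01,0],[1,0.0317,-0.0224,0.01,0],[1,0.0317,-0.0224,0.01,0],[1,0.0317,-0.0224,0.01,0],[1,0.0317,-0.0224,0.01,0],[1,0,0,0,0]]}}

```text
time_s: 1.3
ee_pos: [0.4201, -0.2467, 0.1703]
orientation: [-0.001, 0.99, 0.14, 0.0]
force: [-0.1, -1.1, 0.3]
gripper_width: 0.0852
```

```bash
python3 - <<'E'
from h import *
c=cap('wrist','w1.png'); s=env.read_state(); print(s['ee_pos'],s['joint_positions'].round(2)); print(-RT(c)[0].T@RT(c)[1]-s['ee_pos'],RT(c)[0].round(2).tolist())
e=s['ee_pos']; print('tcp pix',proj(c,[e]), 'lid expected', proj(c,[[.418,-.2495,.093]]))
X=cloud(c); m=(X[...,2]>.086)&(X[...,2]<.098); Q=X[m]; 
r=np.hypot(Q[:,0]-.418,Q[:,1]+.25)<.05; print(r.sum(),cv2.minEnclosingCircle((Q[r][:,:2]*1000).astype(np.float32)),cv2.minAreaRect((Q[r][:,:2]*1000).astype(np.float32)))
E
```

```text
[ 0.41867735 -0.24898436  0.17073055] [ 0.54  0.39 -0.16  2.01  0.09  0.75 -0.97]
[0.07022427 0.02240643 0.14191497] [[0.28, -0.96, -0.0], [-0.92, -0.26, 0.28], [-0.27, -0.08, -0.96]]
tcp pix [[287.86588344 269.39537917]] lid expected [[286.93670783 223.90502601]]
2998 ((417.9613342285156, -247.75621032714844), 26.544475555419922) ((418.0286865234375, -247.78005981445312), (52.03814697265625, 52.59079360961914), 70.13712310791016)
```

View pics/w1.png

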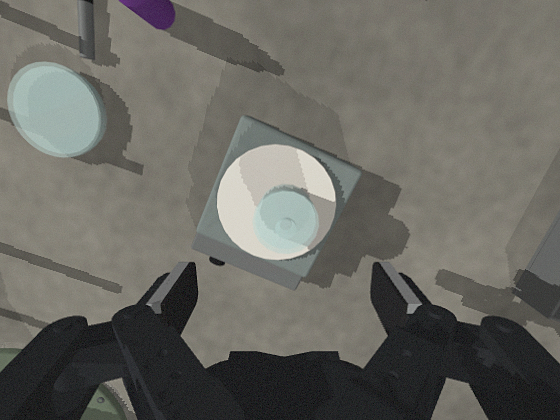

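The lid shows at about (287,218) with the bottle midway between the jaws. I'll go down and grip.

Call:
{"name": "step_arm", "arguments": {"motion": [[1,-0.0005,-0.001,0.03,0],[1,0,0,0.03,0],[1,0,0,0.03,0],[1,0,0,0.027,0],[1,0,0,0,0],[-1,0,0,0,0],[-1,0,0,0,0],[-1,0,0,0,0],[-1,0,0,0,0],[-1,0,0,0,0]]}}

```text
time_s: 2.35
ee_pos: [0.4174, -0.2509, 0.0559]
orientation: [0.001, 0.991, 0.136, 0.001]
force: [-2.6, -0.0, 9.8]
gripper_width: 0.0516
```

Call:
{"name": "step_arm", "arguments": {"motion": [[-1,0,0,0,0],[-1,0,0,0,0],[-1,0,0,-0.01,0],[-1,0,0,-0.02,0],[-1,0,0,-0.03,0],[-1,0,0,-0.03,0],[-1,0,0,0,0],[-1,0,0,0,0]]}}

```text
time_s: 3.15
ee_pos: [0.4172, -0.2506, 0.1457]
orientation: [0.001, 0.991, 0.136, 0.001]
force: [-0.8, -0.5, -1.4]
gripper_width: 0.0517
```

```bash
python3 - <<'E'
from h import *
s=env.read_state(); print(s['ee_pos'],s['force'],s['gripper_width'],s['orientation'])
c=cap('wrist','w2.png'); cap('side','s2.png')
a=cv2.imread('pics/w2.png');b=cv2.imread('pics/s2.png'); cv2.imwrite('pics/c2.png',np.hstack([a[100:400,100:500],cv2.resize(b[80:280,250:500],None,fx=1.5,fy=1.5)]))
X=cloud(c); e=s['ee_pos']; Q=X.reshape(-1,3); Q=Q[np.isfinite(Q[:,0])]
p=Q[(Q[:,2]>.0535)&(Q[:,2]<.0605)&(np.hypot(Q[:,0]-.42,Q[:,1]+.24)<.06)]; print('plate',len(p),cv2.minEnclosingCircle((p[:,:2]*1000).astype(np.float32)))
E
```

```text
[ 0.41719342 -0.2505593   0.14569897] [-0.75022864 -0.45339476 -1.42577942] 0.051710807164041174 [7.53506549e-04 9.90663287e-01 1.36325758e-01 9.85653376e-04]
plate 9903 ((420.32867431640625, -238.6360321044922), 53.852394104003906)
```

View pics/c2.png

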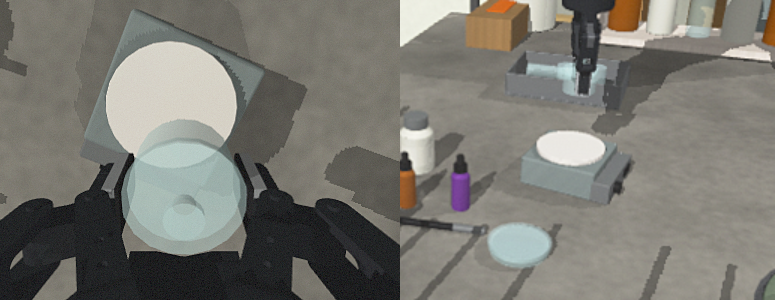

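Bottle is held, shown upright in the wrist crop at (185,195). The plate centre measures (.4203,-.2386). Carrying it to the tile.

Call:
{"name": "step_arm", "arguments": {"motion": [[-1,0.008,-0.02,0,0],[-1,0.0156,-0.0415,0,0],[-1,0.0156,-0.0415,0,0],[-1,0.0156,-0.0415,0,0],[-1,0.0156,-0.0415,0,0],[-1,0.0156,-0.0415,0,0],[-1,0.0156,-0.0415,0,0],[-1,0.0156,-0.0415,0,0],[-1,0.0156,-0.0415,0,0],[-1,0.0156,-0.0415,0,0]]}}

```text
time_s: 4.25
ee_pos: [0.4527, 0.1705, 0.1436]
orientation: [0.0, 0.991, 0.137, -0.001]
force: [1.2, -0.8, -0.8]
gripper_width: 0.0516
```

Call:
{"name": "step_arm", "arguments": {"motion": [[-1,0.0156,-0.0415,0,0],[-1,0.0156,-0.0415,0,0],[-1,0.0078,-0.02,0,0],[-1,0,0,0,0],[-1,0,0,0,0]]}}

```text
time_s: 4.75
ee_pos: [0.4625, 0.2781, 0.1434]
orientation: [0.0, 0.991, 0.137, -0.001]
force: [-0.1, -1.2, -0.3]
gripper_width: 0.0518
```

```bash
python3 - <<'E'
from h import *
s=env.read_state(); print(s['ee_pos'],s['force'],s['gripper_width'],s['joint_positions'].round(2))
c=cap('wrist','w3.png'); X=cloud(c); m=(X[...,2]>.005)&(X[...,2]<.014)
Q=X[m]; Q=Q[np.hypot(Q[:,0]-.463,Q[:,1]-.279)<.085]; b=cv2.minAreaRect((Q[:,:2]*1000).astype(np.float32)); print('tile',b,cv2.boxPoints(b).round(1).tolist())
E
```

```text
[0.4625061  0.27810629 0.14341861] [-0.14605656 -1.19309617 -0.31435629] 0.05175832784297643 [-0.48  0.51 -0.23  1.9   0.16  0.75 -2.1 ]
tile ((463.11968994140625, 282.2245788574219), (110.14360809326172, 110.5943603515625), 83.42656707763672) [[401.8999938964844, 233.8000030517578], [511.70001220703125, 221.1999969482422], [524.4000244140625, 330.6000061035156], [414.5, 343.29998779296875]]
```

View pics/w3.png

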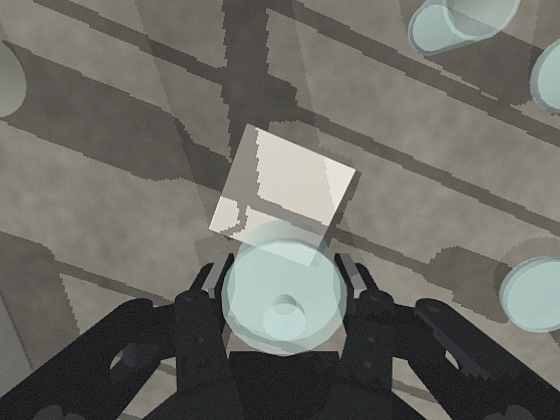

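Call:
{"name": "step_arm", "arguments": {"motion": [[-1,0.0008,-0.0029,0.02,0],[-1,0,0,0.03,0],[-1,0,0,0.03,0],[-1,0,0,0.03,0],[-1,0,0,0.014,0],[-1,0,0,0.007,0],[-1,0,0,0,0],[-1,0,0,0,0]]}}

```text
time_s: 5.6
ee_pos: [0.4636, 0.2816, 0.0143]
orientation: [-0.0, 0.991, 0.136, 0.001]
force: [-0.5, -0.2, 0.2]
gripper_width: 0.0513
```

Call:
{"name": "step_arm", "arguments": {"motion": [[-1,0,0,0.001,0],[-1,0,0,0.001,0],[-1,0,0,0.001,0],[-1,0,0,0,0]]}}

```text
time_s: 6.0
ee_pos: [0.4631, 0.2815, 0.0104]
orientation: [-0.0, 0.991, 0.136, 0.0]
force: [0.5, 0.0, -0.7]
gripper_width: 0.0516
```

Call:
{"name": "step_arm", "arguments": {"motion": [[-1,0,0,0.001,0],[-1,0,0,0.001,0],[-1,0,0,0,0]]}}

```text
time_s: 6.3
ee_pos: [0.463, 0.2815, 0.0082]
orientation: [0.0, 0.991, 0.136, -0.0]
force: [0.4, -0.6, -0.0]
gripper_width: 0.0517
```

```bash
python3 - <<'E'
from h import *
s=env.read_state(); print(s['ee_pos'],s['force'])
c=cap('side','s3.png'); im=cv2.imread('pics/s3.png'); u,v=proj(c,[s['ee_pos']])[0].astype(int); print(u,v)
cv2.imwrite('pics/c3.png',cv2.resize(im[max(0,v-90):v+60,max(0,u-90):u+90],None,fx=4,fy=4))
E
```

```text
[0.46296876 0.28146136 0.00815386] [ 0.36405039 -0.64739794 -0.0216324 ]
259 349
```

View pics/c3.png

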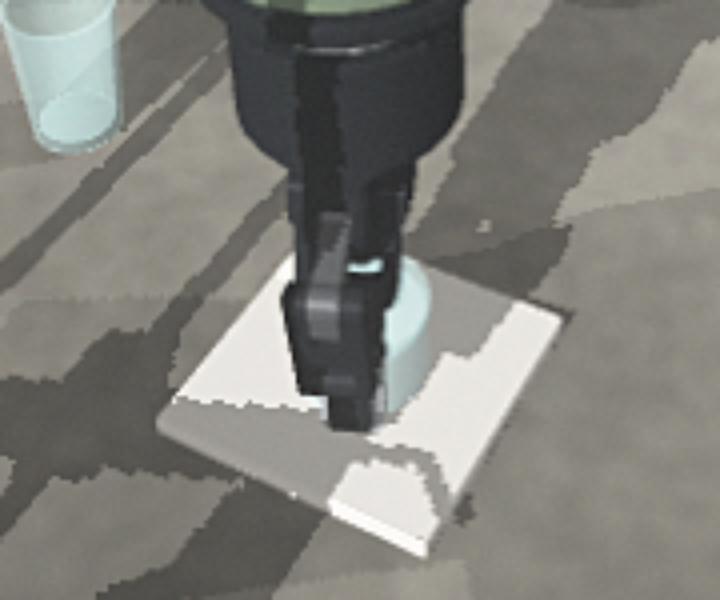

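The bottle sits upright near the tile centre, around (405,340), with very little gap left. I'll creep down to contact.

Call:
{"name": "step_arm", "arguments": {"motion": [[-1,0,0,0.001,0],[-1,0,0,0,0],[-1,0,0,0.001,0],[-1,0,0,0,0]]}}

```text
time_s: 6.75
ee_pos: [0.4631, 0.2815, 0.0077]
orientation: [0.0, 0.991, 0.136, 0.0]
force: [-10.9, -5.7, 34.9]
gripper_width: 0.0519
```

Call:
{"name": "step_arm", "arguments": {"motion": [[-1,0,0,-0.0012,0],[-0.5,0,0,0,0],[1,0,0,0,0],[1,0,0,0,0],[1,0,0,0,0],[1,0,0,-0.02,0],[1,0,0,-0.03,0],[1,0,0,-0.04,0],[1,0,0,-0.05,0],[1,0,0,-0.05,0]]}}

```text
time_s: 7.75
ee_pos: [0.4626, 0.2812, 0.1992]
orientation: [0.0, 0.991, 0.136, -0.0]
force: [1.1, 0.3, -0.4]
gripper_width: 0.0855
```

```bash
python3 - <<'E'
from h import *
s=env.read_state(); print(s['ee_pos'],s['force'],s['gripper_width'])
c=cap('wrist','w4.png'); X=cloud(c); Q=X[np.isfinite(X[...,0])]
r=Q[(Q[:,2]>.038)&(Q[:,2]<.050)&(np.hypot(Q[:,0]-.463,Q[:,1]-.281)<.05)]; print('wb',len(r),cv2.minEnclosingCircle((r[:,:2]*1000).astype(np.float32)),r[:,2].min(),np.median(r[:,2]))
Q=Q[(Q[:,2]>.005)&(Q[:,2]<.014)];Q=Q[np.hypot(Q[:,0]-.463,Q[:,1]-.279)<.085]; b=cv2.minAreaRect((Q[:,:2]*1000).astype(np.float32)); print('tile',b)
t=(X[...,2]>.095)&(X[...,2]<.11)&(np.hypot(X[...,0]-.639,X[...,1]-.065)<.03); print('flask top',t.sum(),np.nanmean(X[t],0) if t.any() else '')
E
```

```text
[0.46259684 0.28119133 0.19916682] [ 1.1460825   0.27310963 -0.37770448] 0.08553153031227916
wb 1788 ((464.35302734375, 282.2434387207031), 26.456701278686523) 0.03803038015327683 0.044455482206126724
tile ((462.81298828125, 282.1614685058594), (110.59457397460938, 111.10055541992188), 83.17604064941406)
flask top 0
```

Call:
{"name": "step_arm", "arguments": {"motion": [[0.5,0.0159,0.0366,0,0],[0.5,0.0159,0.0366,0,0],[0.5,0.0159,0.0366,0,0],[0.5,0.0159,0.0366,0,0],[0.5,0.0159,0.0366,0,0],[0.5,0.0159,0.0366,0,0],[0.5,0.0159,0.0366,0,0],[0.5,0,0,0,0],[0.5,0,0,0,0]]}}

```text
time_s: 8.7
ee_pos: [0.6395, 0.0642, 0.1969]
orientation: [-0.0, 0.991, 0.136, -0.0]
force: [-0.5, 0.2, -0.2]
gripper_width: 0.0639
```

```bash
cat > hand.py <<'E'
from h import *
def look(f,cx,cy,zlo,zhi,rad):
    s=env.read_state(); print(s['ee_pos'].round(4),s['force'].round(1),s['gripper_width'],s['joint_positions'].round(2),'theta',round(2*np.degrees(np.arctan2(s['orientation'][2],s['orientation'][1])),2))
    c=cap('wrist',f); X=cloud(c); m=(X[...,2]>zlo)&(X[...,2]<zhi)&(np.hypot(X[...,0]-cx,X[...,1]-cy)<rad)
    Q=X[m]; 
    if len(Q): print(len(Q),cv2.minEnclosingCircle((Q[:,:2]*1000).astype(np.float32)),Q.mean(0).round(4))
    return c,X,s
E
python3 - <<'E'
from hand import *
look('w5.png',.639,.065,.098,.11,.03)
E
```

```text
[0.6395 0.0642 0.1969] [-0.5  0.2 -0.2] 0.06392519927247768 [-0.07  0.59 -0.19  1.58  0.13  0.99 -1.59] theta 15.6
421 ((638.652587890625, 69.40525817871094), 14.54183578491211) [0.6389 0.0696 0.1029]
```

View pics/w5.png

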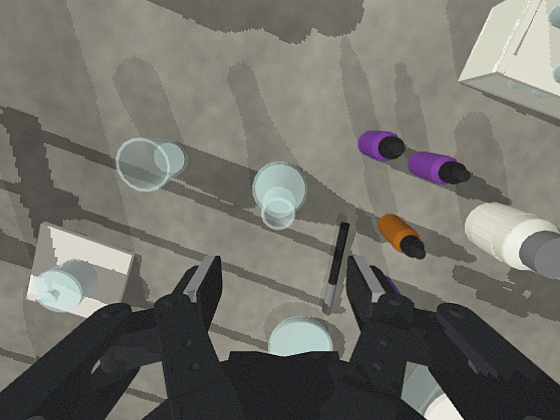

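The flask neck is centred between the jaws, rim at (278,213). Descending to grip the neck.

Call:
{"name": "step_arm", "arguments": {"motion": [[0.5,0.0005,-0.0038,0.01,0],[0.5,0,0,0.035,0],[0.5,0,0,0.035,0],[0.5,0,0,0.035,0],[0.5,0,0,0.014,0],[-1,0,0,0,0],[-1,0,0,0,0],[-1,0,0,0,0],[-1,0,0,0,0],[-1,0,0,0,0]]}}

```text
time_s: 9.75
ee_pos: [0.6399, 0.069, 0.0702]
orientation: [-0.0, 0.991, 0.136, 0.001]
force: [-1.0, 0.6, 7.9]
gripper_width: 0.0281
```

Call:
{"name": "step_arm", "arguments": {"motion": [[-1,0,0,0,0],[-1,0,0,0,0]]}}

```text
time_s: 9.95
ee_pos: [0.6399, 0.0691, 0.0702]
orientation: [-0.0, 0.991, 0.136, 0.001]
force: [-1.4, 0.9, 9.1]
gripper_width: 0.0283
```

Call:
{"name": "step_arm", "arguments": {"motion": [[-1,0,0,-0.01,0],[-1,0,0,-0.03,0],[-1,0,0,-0.04,0],[-1,0,0,-0.04,0],[-1,0,0,-0.015,0],[-1,0,0,0,0]]}}

```text
time_s: 10.55
ee_pos: [0.64, 0.0688, 0.2068]
orientation: [0.0, 0.991, 0.136, 0.002]
force: [-0.2, -0.2, -0.9]
gripper_width: 0.0279
```

Call:
{"name": "step_arm", "arguments": {"motion": [[-1,-0.0147,0.0118,0,0],[-1,-0.0294,0.0237,0,0],[-1,-0.0294,0.0237,0,0],[-1,-0.0294,0.0237,0,0],[-1,-0.0294,0.0237,0,0],[-1,-0.0294,0.0237,0,0],[-1,-0.0294,0.0237,0,0],[-1,-0.0294,0.0237,0,0],[-1,-0.0294,0.0237,0,0],[-1,-0.0294,0.0237,0,0]]}}

```text
time_s: 11.55
ee_pos: [0.4292, -0.2244, 0.2028]
orientation: [-0.0, 0.991, 0.136, -0.001]
force: [0.4, -0.4, -1.5]
gripper_width: 0.0282
```

Call:
{"name": "step_arm", "arguments": {"motion": [[-1,-0.0147,0.0118,0,0],[-1,0,0,0,0],[-1,0,0,0,0]]}}

```text
time_s: 11.85
ee_pos: [0.4196, -0.2386, 0.203]
orientation: [-0.0, 0.991, 0.136, -0.0]
force: [0.5, 0.7, -2.3]
gripper_width: 0.0283
```

```bash
python3 - <<'E'
from hand import *
c,X,s=look('w6.png',.42,-.239,.0525,.0605,.062)
e=s['ee_pos']; m=(np.hypot(X[...,0]-e[0],X[...,1]-e[1])<.03)&(X[...,2]>.2)&(X[...,2]<.25); Q=X[m]; print('rim',len(Q),np.nanmax(Q[:,2]) if len(Q) else '')
c=cap('side','s6.png'); im=cv2.imread('pics/s6.png'); cv2.imwrite('pics/c6.png',np.hstack([cv2.imread('pics/w6.png')[100:400,80:480],cv2.resize(im[80:230,290:490],None,fx=2,fy=2)]))
E
```

```text
[ 0.4196 -0.2386  0.203 ] [ 0.5  0.7 -2.3] 0.02826672836276136 [ 0.51  0.34 -0.15  1.99  0.07  0.82 -0.97] theta 15.66
4498 ((420.2309875488281, -238.7181854248047), 53.82304000854492) [ 0.4414 -0.2333  0.0558]
rim 8084 0.2499964445025635
```

View pics/c6.png

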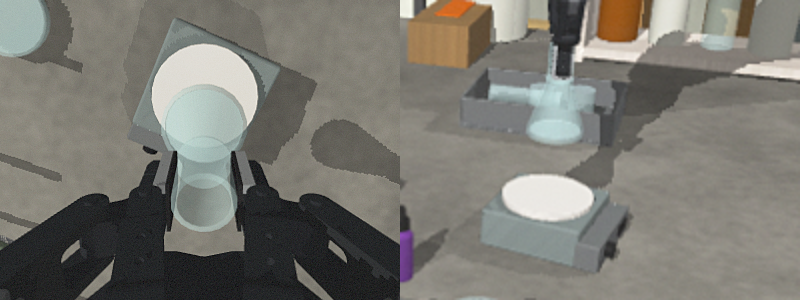

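The flask hangs upright over the plate. Lowering, then creeping to contact.

Call:
{"name": "step_arm", "arguments": {"motion": [[-1,0.001,0,0.02,0],[-1,0,0,0.025,0],[-1,0,0,0.018,0],[-1,0,0,0.008,0],[-1,0,0,0.002,0],[-1,0,0,0,0],[-1,0,0,0.001,0],[-1,0,0,0.001,0],[-1,0,0,0,0]]}}

```text
time_s: 12.85
ee_pos: [0.421, -0.2387, 0.1288]
orientation: [0.0, 0.991, 0.136, 0.0]
force: [-0.3, -0.4, -1.0]
gripper_width: 0.0286
```

Call:
{"name": "step_arm", "arguments": {"motion": [[-1,0,0,0.001,0],[-1,0,0,0.001,0],[-1,0,0,0,0]]}}

```text
time_s: 13.15
ee_pos: [0.4208, -0.2386, 0.1264]
orientation: [-0.0, 0.991, 0.136, -0.0]
force: [0.3, -0.5, -1.9]
gripper_width: 0.0279
```

Call:
{"name": "step_arm", "arguments": {"motion": [[-1,0,0,0.0007,0],[-1,0,0,0,0]]}}

```text
time_s: 13.35
ee_pos: [0.4209, -0.2387, 0.1262]
orientation: [0.0, 0.991, 0.136, 0.0]
force: [-2.9, 1.3, 9.9]
gripper_width: 0.0277
```

Call:
{"name": "step_arm", "arguments": {"motion": [[-0.4,0,0,0,0],[0,0,0,0,0],[0.5,0,0,0,0],[0.5,0,0,0,0],[0.5,0,0,-0.02,0],[0.5,0,0,-0.03,0],[0.5,0,0,-0.04,0]]}}

```text
time_s: 14.05
ee_pos: [0.4202, -0.2382, 0.2159]
orientation: [-0.001, 0.991, 0.137, -0.001]
force: [1.1, -0.0, 0.6]
gripper_width: 0.0643
```

Call:
{"name": "step_arm", "arguments": {"motion": [[1,0,0,0,-8.4],[1,0,0,0,-8.4],[1,0,0,0,-8.4],[1,0,0,0,-8.4],[1,0,0,0,-8.4],[1,0,0,0,-8.4],[1,0,0,0,-8.4],[1,0,0,0,-8.2],[1,0,0,0,0]]}}

```text
time_s: 14.95
ee_pos: [0.4208, -0.2387, 0.2157]
orientation: [-0.0, 0.75, 0.661, 0.0]
force: [0.4, 0.5, 0.6]
gripper_width: 0.0855
```

```bash
python3 - <<'E'
from hand import *
c,X,s=look('w7.png',.42,-.239,.15,.17,.04)
c=cap('top'); X=cloud(c); print('rc', [X[v,u].round(3) for u,v in((356,181),)])
E
```

```text
[ 0.4208 -0.2387  0.2157] [0.4 0.5 0.6] 0.08552313016683476 [ 0.71  0.34 -0.4   1.96  0.17  0.87  0.1 ] theta 82.83
712 ((419.8700256347656, -238.67095947265625), 14.580024719238281) [ 0.4198 -0.2384  0.1578]
rc [array([ 0.666, -0.184,  0.093])]
```

Call:
{"name": "step_arm", "arguments": {"motion": [[1,0.0144,0.0389,0,0],[1,0.0144,0.0389,0,0],[1,0.0144,0.0389,0,0],[1,0.0144,0.0389,0,0],[1,0.0144,0.0389,0,0],[1,0.0144,0.0389,0,0],[1,0,0,0.03,0],[1,0,0,0,0]]}}

```text
time_s: 15.85
ee_pos: [0.6621, -0.1815, 0.1818]
orientation: [-0.002, 0.751, 0.66, -0.002]
force: [-0.5, -0.0, -0.7]
gripper_width: 0.0853
```

```bash
python3 - <<'E'
from hand import *
look('w8.png',.663,-.182,.090,.10,.035)
E
```

```text
[ 0.6621 -0.1815  0.1818] [-0.5 -0.  -0.7] 0.08530026502502505 [ 0.4   0.69 -0.36  1.45  0.26  1.06 -0.15] theta 82.57
1765 ((663.3748168945312, -183.95721435546875), 20.078596115112305) [ 0.6637 -0.1832  0.0948]
```

View pics/w8.png

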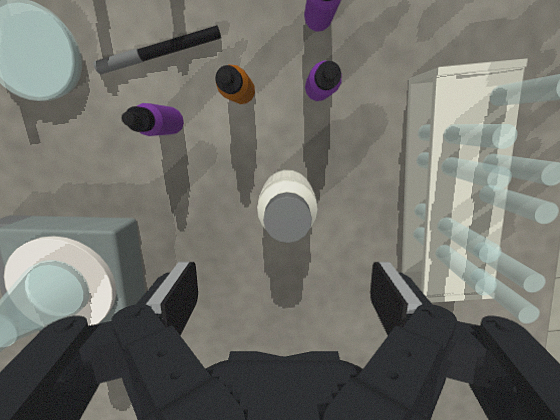

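The cap is at (288,218), centred between the jaws. Descending to grip the body.

Call:
{"name": "step_arm", "arguments": {"motion": [[1,-0.002,0.0017,0.01,0],[1,0,0,0.035,0],[1,0,0,0.04,0],[1,0,0,0.04,0],[1,0,0,0.025,0],[1,0,0,0,0],[-1,0,0,0,0],[-1,0,0,0,0],[-1,0,0,0,0],[-1,0,0,0,0]]}}

```text
time_s: 16.9
ee_pos: [0.6659, -0.1854, 0.0385]
orientation: [0.001, 0.751, 0.66, 0.001]
force: [-1.9, 0.5, 9.5]
gripper_width: 0.055
```

Call:
{"name": "step_arm", "arguments": {"motion": [[-1,0,0,0,0],[-1,0,0,0,0]], "squeeze": 45}}

```text
time_s: 17.1
ee_pos: [0.6659, -0.1854, 0.0385]
orientation: [0.001, 0.751, 0.66, 0.001]
force: [-3.3, 0.9, 10.4]
gripper_width: 0.0546
```

Grip is a bit high because the descent fell short of target, so I'll regrip 7 mm lower.

Call:
{"name": "step_arm", "arguments": {"motion": [[0.2,0,0,0,0],[1,0,0,0,0],[1,0,0,0,0],[1,0,0,0.0075,0],[1,0,0,0,0],[-1,0,0,0,0],[-1,0,0,0,0],[-1,0,0,0,0],[-1,0,0,0,0],[-1,0,0,0,0]]}}

```text
time_s: 18.1
ee_pos: [0.665, -0.1848, 0.0286]
orientation: [0.0, 0.751, 0.661, 0.0]
force: [-1.6, -0.1, 4.0]
gripper_width: 0.055
```

Call:
{"name": "step_arm", "arguments": {"motion": [[-1,0,0,0,0],[-1,0,0,-0.01,0],[-1,0,0,-0.03,0],[-1,0,0,-0.03,0],[-1,0,0,-0.03,0],[-1,0,0,0,0]]}}

```text
time_s: 18.7
ee_pos: [0.6667, -0.1852, 0.1331]
orientation: [0.002, 0.751, 0.66, 0.002]
force: [1.1, -0.4, -1.1]
gripper_width: 0.0545
```

Call:
{"name": "step_arm", "arguments": {"motion": [[-1,0.0019,-0.0198,0,0],[-1,0.0038,-0.0395,0,0],[-1,0.0038,-0.0395,0,0],[-1,0.0038,-0.0395,0,0],[-1,0.0038,-0.0395,0,0],[-1,0.0038,-0.0395,0,0],[-1,0.0019,-0.0198,0,0],[-1,0,0,0,0],[-1,0,0,0,0]]}}

```text
time_s: 19.6
ee_pos: [0.4329, -0.1322, 0.1286]
orientation: [0.0, 0.751, 0.661, 0.0]
force: [1.2, -0.6, -1.9]
gripper_width: 0.0548
```

```bash
python3 - <<'E'
from hand import *
c,X,s=look('w9.png',.42,-.239,.15,.17,.04)
t=cap('top','t9.png'); im=cv2.imread('pics/t9.png')
cv2.imwrite('pics/c9.png',np.hstack([cv2.imread('pics/w9.png')[0:400,0:420],cv2.resize(im[220:340,300:420],(400,400))]))
Q=X[np.isfinite(X[...,0])]; Q=Q[(Q[:,2]>.043)&(Q[:,2]<.052)&(np.hypot(Q[:,0]-.42,Q[:,1]+.239)<.09)]; print(len(Q),cv2.boxPoints(cv2.minAreaRect((Q[:,:2]*1000).astype(np.float32))).round(1).tolist())
E
```

```text
[ 0.4329 -0.1322  0.1286] [ 1.2 -0.6 -1.9] 0.05482867769269225 [ 0.48  0.43 -0.39  2.12  0.27  0.64 -0.23] theta 82.68
117 [[358.5, -247.60000610351562], [475.20001220703125, -263.0], [478.70001220703125, -237.1999969482422], [361.8999938964844, -221.8000030517578]]
```

View pics/c9.png

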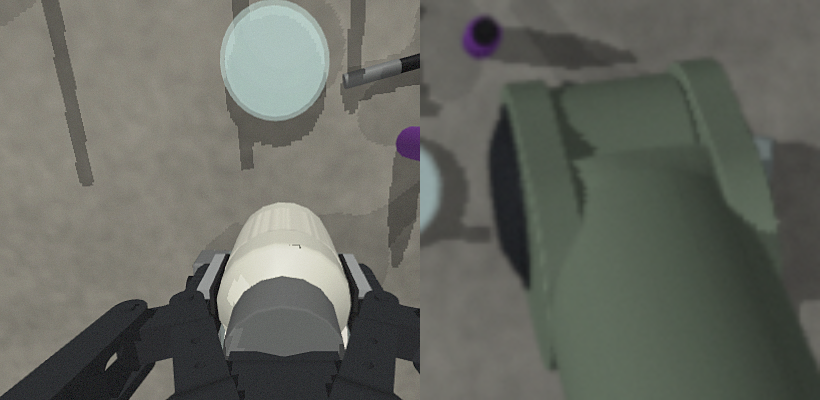

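The bottle is held upright, cap at (284,310), over clear bench. Lowering.

Call:
{"name": "step_arm", "arguments": {"motion": [[-1,0,0,0.02,0],[-1,0,0,0.03,0],[-1,0,0,0.025,0],[-1,0,0,0.012,0],[-1,0,0,0.006,0],[-1,0,0,0.002,0],[-1,0,0,0.001,0],[-1,0,0,0,0]]}}

```text
time_s: 20.5
ee_pos: [0.433, -0.1322, 0.0329]
orientation: [0.0, 0.751, 0.66, 0.0]
force: [-0.2, 0.1, -2.4]
gripper_width: 0.055
```

Call:
{"name": "step_arm", "arguments": {"motion": [[-1,0,0,0.001,0],[-1,0,0,0.001,0],[-1,0,0,0,0]]}}

```text
time_s: 20.8
ee_pos: [0.4326, -0.1321, 0.0304]
orientation: [0.0, 0.751, 0.661, 0.0]
force: [-0.0, 0.5, -1.6]
gripper_width: 0.0552
```

Call:
{"name": "step_arm", "arguments": {"motion": [[-1,0,0,0.001,0],[-1,0,0,0,0],[-1,0,0,0,0]]}}

```text
time_s: 21.1
ee_pos: [0.4325, -0.132, 0.0293]
orientation: [-0.0, 0.751, 0.661, -0.0]
force: [-0.7, 0.8, -1.2]
gripper_width: 0.0548
```

Call:
{"name": "step_arm", "arguments": {"motion": [[-1,0,0,0.0007,0],[-1,0,0,0,0]]}}

```text
time_s: 21.3
ee_pos: [0.4326, -0.132, 0.0286]
orientation: [-0.0, 0.751, 0.661, 0.0]
force: [-0.4, 0.3, -3.0]
gripper_width: 0.0553
```

Call:
{"name": "step_arm", "arguments": {"motion": [[-1,0,0,0.0007,0],[-1,0,0,0,0],[-1,0,0,0,0]]}}

```text
time_s: 21.6
ee_pos: [0.4326, -0.1321, 0.0285]
orientation: [0.0, 0.751, 0.661, -0.0]
force: [-4.3, 1.7, 19.2]
gripper_width: 0.0552
```

Call:
{"name": "step_arm", "arguments": {"motion": [[-1,0,0,0.0007,0],[-1,0,0,0,0]]}}

```text
time_s: 21.8
ee_pos: [0.4326, -0.1321, 0.0284]
orientation: [0.001, 0.751, 0.661, -0.0]
force: [-9.0, 2.6, 40.9]
gripper_width: 0.0549
```

Call:
{"name": "step_arm", "arguments": {"motion": [[-1,0,0,-0.0013,0],[0.4,0,0,0,0],[1,0,0,0,0],[1,0,0,0,0],[1,0,0,0,0],[1,0,0,-0.02,0],[1,0,0,-0.04,0],[1,0,0,-0.05,0],[1,0,0,-0.05,0],[1,0,0,0,0]]}}

```text
time_s: 22.8
ee_pos: [0.4349, -0.1326, 0.1937]
orientation: [0.004, 0.751, 0.66, 0.002]
force: [-0.2, -0.3, -1.5]
gripper_width: 0.0855
```

Call:
{"name": "step_arm", "arguments": {"motion": [[0,0.0172,0.0378,0,0],[0,0.0172,0.0378,0,0],[0,0.0172,0.0378,0,0],[0,0.0172,0.0378,0,0],[0,0.0172,0.0378,0,0],[0,0,0,0,0],[0,0,0,0,0]]}}

```text
time_s: 23.5
ee_pos: [0.6308, -0.0703, 0.1873]
orientation: [-0.001, 0.75, 0.661, -0.0]
force: [-0.3, 0.5, 0.3]
gripper_width: 0.0426
```

```bash
python3 - <<'E'
from hand import *
look('w10.png',.631,-.071,.066,.10,.03)
E
```

```text
[ 0.6308 -0.0703  0.1873] [-0.3  0.5  0.3] 0.042580161399380534 [ 0.29  0.61 -0.42  1.6   0.28  0.99 -0.34] theta 82.73
399 ((631.1890869140625, -69.97105407714844), 10.16307544708252) [ 0.6314 -0.0679  0.0777]
```

View pics/w10.png

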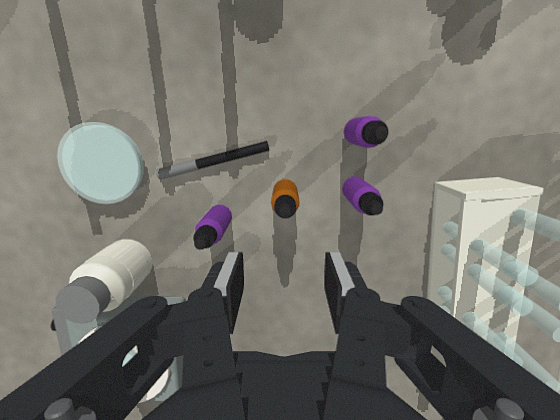

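The amber bottle is at (285,200), midway between the jaws, and the purple ones are clear of the fingers. Descending.

Call:
{"name": "step_arm", "arguments": {"motion": [[0,0,0,0.02,0],[0,0,0,0.04,0],[0,0,0,0.04,0],[0,0,0,0.04,0],[0,0,0,0.018,0],[0,0,0,0,0],[0,0,0,0,0]]}}

```text
time_s: 24.25
ee_pos: [0.6315, -0.071, 0.032]
orientation: [0.0, 0.751, 0.66, 0.0]
force: [-1.0, 0.9, 0.3]
gripper_width: 0.0425
```

Call:
{"name": "step_arm", "arguments": {"motion": [[0,0,0,0.005,0],[0,0,0,0,0],[-1,0,0,0,0],[-1,0,0,0,0],[-1,0,0,0,0],[-1,0,0,0,0],[-1,0,0,0,0],[-1,0,0,0,0]], "squeeze": 35}}

```text
time_s: 25.05
ee_pos: [0.6314, -0.0709, 0.0264]
orientation: [0.0, 0.751, 0.661, 0.0]
force: [-1.2, 0.1, 6.6]
gripper_width: 0.027
```

Call:
{"name": "step_arm", "arguments": {"motion": [[-1,0,0,-0.01,0],[-1,0,0,-0.03,0],[-1,0,0,-0.04,0],[-1,0,0,-0.04,0],[-1,0,0,-0.02,0],[-1,0,0,0,0]]}}

```text
time_s: 25.65
ee_pos: [0.6324, -0.0708, 0.1696]
orientation: [0.002, 0.751, 0.66, 0.002]
force: [-0.6, 0.5, -0.8]
gripper_width: 0.027
```

Call:
{"name": "step_arm", "arguments": {"motion": [[-1,0.0205,-0.0077,0,0],[-1,0.0411,-0.0155,0,0],[-1,0.0411,-0.0155,0,0],[-1,0.0411,-0.0155,0,0],[-1,0.0411,-0.0155,0,0],[-1,0.0411,-0.0155,0,0],[-1,0.0411,-0.0155,0,0],[-1,0.0411,-0.0155,0,0],[-1,0.0205,-0.0077,0,0],[-1,0,0,0,0]]}}

```text
time_s: 26.65
ee_pos: [0.548, 0.2749, 0.1653]
orientation: [-0.001, 0.749, 0.662, 0.0]
force: [-0.0, -0.2, -0.5]
gripper_width: 0.0266
```

```bash
python3 - <<'E'
from hand import *
look('w11.png',.463,.282,.005,.014,.08)
c=cap('side','s11.png'); im=cv2.imread('pics/s11.png'); cv2.imwrite('pics/c11.png',np.hstack([cv2.imread('pics/w11.png')[100:420,80:480],cv2.resize(im[150:400,120:370],(320,320))]))
E
```

```text
[0.548  0.2749 0.1653] [-0.  -0.2 -0.5] 0.026584338992616297 [-0.26  0.61 -0.44  1.68  0.31  0.93 -0.94] theta 82.98
7991 ((462.6475830078125, 282.0899353027344), 77.0728530883789) [0.4663 0.2884 0.0078]
```

View pics/c11.png

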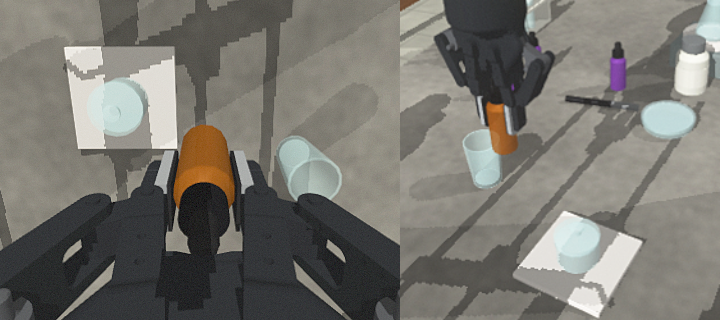

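The dropper bottle is held upright. A small sideways correction, then down.

Call:
{"name": "step_arm", "arguments": {"motion": [[-1,-0.0034,0.004,0.02,0],[-1,0,0,0.035,0],[-1,0,0,0.035,0],[-1,0,0,0.025,0],[-1,0,0,0.01,0],[-1,0,0,0.005,0],[-1,0,0,0,0],[-1,0,0,0.001,0],[-1,0,0,0,0]]}}

```text
time_s: 27.65
ee_pos: [0.554, 0.2673, 0.0355]
orientation: [0.0, 0.751, 0.66, 0.001]
force: [0.2, 0.2, -0.4]
gripper_width: 0.0271
```

Call:
{"name": "step_arm", "arguments": {"motion": [[-1,0,0,0.004,0],[-1,0,0,0.002,0],[-1,0,0,0.001,0],[-1,0,0,0.001,0],[-1,0,0,0,0],[-1,0,0,0,0]]}}

```text
time_s: 28.25
ee_pos: [0.5534, 0.2672, 0.0265]
orientation: [-0.0, 0.751, 0.661, 0.0]
force: [-0.8, -0.6, -0.8]
gripper_width: 0.027
```

Call:
{"name": "step_arm", "arguments": {"motion": [[-1,0,0,0.0008,0],[-1,0,0,0,0],[-1,0,0,0,0]]}}

```text
time_s: 28.55
ee_pos: [0.5535, 0.2673, 0.0264]
orientation: [0.0, 0.751, 0.661, 0.0]
force: [-4.0, -1.7, 11.1]
gripper_width: 0.0271
```

Contact. Releasing, rising straight up and drawing back for a final look.

Call:
{"name": "step_arm", "arguments": {"motion": [[-0.4,0,0,0,0],[0,0,0,0,0],[0.2,0,0,0,0],[0.2,0,0,0,0],[0.2,0,0,-0.02,0],[0.2,0,0,-0.04,0],[0.2,0,0,-0.05,0],[0.2,0,0,-0.05,0],[0.2,0,0,-0.03,0],[0.2,0,0,0,0]]}}

```text
time_s: 29.55
ee_pos: [0.555, 0.2681, 0.2201]
orientation: [0.001, 0.751, 0.66, 0.003]
force: [0.8, 0.0, 0.2]
gripper_width: 0.0511
```

Call:
{"name": "step_arm", "arguments": {"motion": [[0.2,-0.045,0,0,0],[0.2,-0.045,0,0,0],[0.2,-0.045,0,0,0],[0.2,-0.045,0,0,0],[0.2,-0.045,0,0,0],[0.2,-0.04,0,0,0],[0.2,0,0,0,0],[0.2,0,0,0,0]]}}

```text
time_s: 30.35
ee_pos: [0.5194, 0.0034, 0.2152]
orientation: [-0.0, 0.751, 0.66, -0.0]
force: [0.6, 0.6, 0.1]
gripper_width: 0.0516
```

```bash
python3 - <<'E'
from h import *
s=env.read_state(); print(s['ee_pos'],s['force'],s['time_s'])
c=cap('top','t12.png'); cap('side','s12.png'); X=cloud(c)
def f(n,cx,cy,zl,zh,r):
    m=(X[...,2]>zl)&(X[...,2]<zh)&(np.hypot(X[...,0]-cx,X[...,1]-cy)<r); Q=X[m]
    print(n,len(Q),[np.round(v,1) for v in cv2.minAreaRect((Q[:,:2]*1000).astype(np.float32))] if len(Q)>3 else '')
f('wb',.464,.28,.038,.062,.04); f('flask rim',.42,-.239,.15,.17,.03); f('reagent cap',.433,-.132,.088,.105,.035)
f('dropper',.554,.267,.064,.1,.03); f('beaker',.64,.197,.03,.09,.05); f('petri',.441,-.017,.009,.03,.06)
a=cv2.imread('pics/t12.png')[140:330,150:420]; b=cv2.imread('pics/s12.png')[110:410,150:430]
cv2.imwrite('pics/c12.png',np.hstack([cv2.resize(a,(426,300)),cv2.resize(b,(280,300))]))
E
```

```text
[0.51942017 0.00343689 0.21516835] [0.60817625 0.60666214 0.06463528] 30.35
wb 342 [array([464.5, 278.7]), array([51.3, 50.1]), np.float64(48.3)]
flask rim 67 [array([ 420.5, -241.1]), array([28.1, 24.8]), np.float64(88.4)]
reagent cap 46 [array([ 438.2, -145.1]), array([31.5,  9.7]), np.float64(24.2)]
dropper 54 [array([552.9, 265.7]), array([18. , 17.7]), np.float64(87.1)]
beaker 203 [array([640.3, 196.3]), array([47.9, 47.4]), np.float64(24.3)]
petri 0
```

View pics/c12.png

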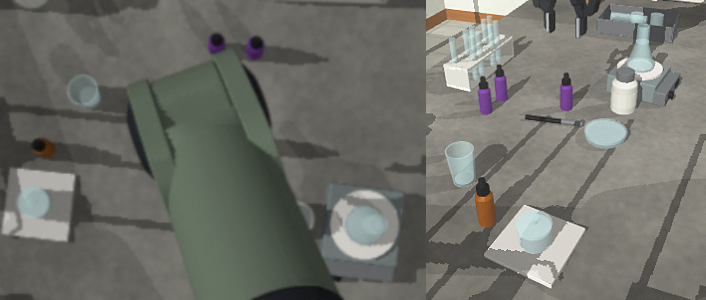

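All four stand upright at their places, and the beaker is unmoved. The top view hides the reagent bottle, so I'll check it and the petri dish from the side camera, then hand in.

```bash
python3 - <<'E'
from h import *
c=cap('side'); X=cloud(c)
def f(n,cx,cy,zl,zh,r):
    m=(X[...,2]>zl)&(X[...,2]<zh)&(np.hypot(X[...,0]-cx,X[...,1]-cy)<r); Q=X[m]
    b=cv2.minEnclosingCircle((Q[:,:2]*1000).astype(np.float32)); print(n,len(Q),np.round(b[0],1),round(b[1],1)); return np.array(b[0])/1000
p=f('reagent cap top',.433,-.132,.091,.1,.04); f('petri',.441,-.017,.012,.022,.06)
a=np.radians(-7.5); d=p-[.4205,-.2395]; x,y=d@[np.cos(a),np.sin(a)],d@[-np.sin(a),np.cos(a)]; print('in stirrer frame',x,y)
if abs(x)<.018 and .094<y<.128: env.job_done(); print('done')
E
```

```text
reagent cap top 166 [ 432.6 -128.6] 20.6
petri 933 [449.6 -12.8] 52.6
in stirrer frame -0.002517312623905501 0.11150255712637898
the job is handed in; nothing more can be done
done
```

The bench is set out and the job is handed in, at about 30 s of the 96 s allowed. All four items were standing upright in the final pictures, and none was dropped or tipped.

| Item | Where it ended up | Limit |
|---|---|---|
| Weighing bottle | about 2 mm from the tile's centre | 15 mm |
| Flask | under 1 mm from the centre of the stirrer's plate | 15 mm |
| Reagent bottle | about 24 mm from the stirrer's tile-facing side, 3 mm off its middle | 1–45 mm gap, 25 mm off middle |
| Dropper bottle | about 23 mm behind the tile's far edge, about 4–5 mm off its middle | 1–43 mm gap, 20 mm off middle |

- **Beaker:** it measured the same to within 1 mm before and after.
- **Petri dish:** this check was poor. The arm hid it in the last top view. The side-view fit came out 53 mm in radius instead of 43 mm, and 10 mm off its start position. It probably took in other points, as the dish looked in place and was never touched.
- **Camera disagreement:** the top and wrist cameras differed by up to about 4 mm in y, well inside all the limits.
- **Reagent bottle:** I gripped it a second time, 10 mm lower, before lifting. It was pressed on the bench with about 41 N at the wrist when set down, against a 120 N wrist limit.

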